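Load a glass lamp and roll it into the test bay

TASK

Stand the tall glass lamp upright on the floor of the tote, in the free space in front of the metal driver block: its glass is thin, so hold it with the lightest grip and set it down softly. Let go of it, then roll the loaded tote gently along the rollers, without lifting it or ramming it, until it is fully home against the stop at the back of the test bay, with the lamp still standing. Leave everything else on the bench alone.

Things in the scene. Friction and masses are not known exactly. Their poses are not given: they have to be found in the camera images.
- lamp_tall: the tall lamp, upright: white ceramic base 54 mm across and 26 mm high, above it a thin clear glass cylinder 44 mm across, domed at the top; 130 mm high in all, about 0.16 kg. Origin: centre of its underside; z up its axis. Gripped with more than 40 N per finger it breaks.
- tote: black open tote on the rollers: 130 (x) x 220 (y) x 60 mm high outside, walls and floor 5 mm thick, about 0.5 kg. Origin: centre of its underside, 54 mm above the bench; z up; +y is its front end and points along the track to the bay. The driver block stands in its rear (-y) part; the front (+y) part is free.
- tote_front (a point): middle of the tote's front end wall, outside, at the height of its underside
- tote_rear (a point): middle of the tote's rear end wall (the one to push), outside, at the height of its underside
- driver: ribbed aluminium driver block lying in the tote, 90 (x) x 55 (y) x 40 mm high, 0.25 kg. Origin: centre of its underside.
- track: fixed roller track, 540 mm long; roller tops 54 mm up; side rails 14 mm wide, 70 mm high, inner faces 69 mm from the centre line. From y = 70 to 270 mm the rails rise to 105 mm as cheeks of the bay; behind it a white housing 140 wide, 100 deep, 150 mm high. Origin: on the bench under its centre; y along the track to the bay, z up. Rollers 28 mm across, 44 mm apart, free-turning.
- bay_home (a point): middle of the front face of the black, spring-backed rubber stop (gives 4 mm at 10 N) at the back of the bay, at roller-top height; y axis along the track, into the stop. The tote is home when its front end meets this face.
- lamp_short: short lamp: same white base (54 mm across) and 44 mm glass as the tall lamp, but only 80 mm high. Bystander. Origin: centre of its underside
- bottle: amber glass bottle, 60 mm across, 130 mm high, orange cap. Bystander. Origin: centre of its underside
- spool: spool of copper wire, upright, 64 mm across, 68 mm high. Bystander. Origin: centre of its underside
- cup: white plastic cup, 72 mm across, 85 mm high. Bystander. Origin: centre of its underside
- screwdriver: screwdriver, 180 mm long, lying flat. Bystander. Origin: at its underside, near the middle
- meter: yellow hand-held multimeter, 75 x 150 x 35 mm, lying flat. Bystander. Origin: centre of its underside
Mind the look-alikes: they are no part of the job. Leave any pink look-alike of the lamp_tall alone. What is shaped like the driver but purple is not meant.

How it is judged:
By the outcome, as a careful person would: the job done as asked, in the order asked, and still so for the second after the job is handed in, with the robot touching nothing.
It also fails if it takes over 64 s, if anything falls off the work surface, if the arm or the gripper's body presses on something with over 40 N, if the wrist force passes 120 N, or if a joint passes its speed limit or range.

ROBOT

A 6-joint arm with a two-finger parallel gripper is mounted at the origin on the work surface. World frame = base frame: x ahead of the robot, y to its left, z up, the work surface at z = 0. Lengths are in m, angles in degrees, forces in N, time in s.
With the tool pointing down it reaches from about 0.3 to 0.875 m from the base axis. Payload 6.4 kg.
Tool frame: the origin (TCP) lies on the centre line of the jaws, within the pads' length; the fingertips stand 22 mm ahead of it and the grasp point (between the pads) lies 3 mm ahead of it; z points along the fingers, y is the line along which they close (so a half turn about z gives the same grasp; the last joint's range is limited). The gripper opens to 85 mm and grips with 20 to 120 N. Pads are 22 mm wide; open, the fingers measure 114 mm over their backs; the gripper's body (76 mm by 85 mm) begins 54 mm behind the grasp point. The pads swing forward as they close: fully open they stand 13 mm farther back than shut.
Start: joints at [-80.976, 10.359, 92.074, -0, 77.567, -11.82], TCP at [0.205, -0.537, 0.253] pointing down, gripper open.
Joint ranges: [-171.53, 171.53], [-51.25, 118.39], [17.06, 147.69], [-65.23, 245.23], [0, 150.52], [-178.68, 178.68]. Speed limits (degrees/s): [147.25, 147.25, 172.46, 180, 180, 180].

INTERFACE

Orientations are given as [roll, pitch, yaw] about the fixed x, y, z axes, in that order (R = Rz(yaw) Ry(pitch) Rx(roll)).
In Python, from bench import env gives the robot as it stands.
- The arm moves only by the shell command python3 -m inch 'ROWS' [FORCE]. ROWS is JSON, a list that holds one entry, the list of rows, each a list of 5 numbers: the shift along the tool's x, y, z in mm, then the turn about the tool's z in degrees, then the closure in counts, from 0 (fully open) to 255 (shut). A call has 1 to 20 rows; each row shifts and turns the commanded pose from where the row before left it, along the tool's axes as they then stand; what a row does not reach is not made up. A row lasts 1/12 s, in which the tool goes at most 41.7 mm and 7.16 degrees, less where a joint would pass 70% of its speed; a pose out of reach is approached as far as the arm can. A call is refused whole if a number of a shift passes 41.7 or a number of a turn 7.16, either way. A call with a gripper value outside its range is refused whole. The fingers move at their own pace and stop on an object; FORCE is the grip in N (left out, the last holds). Time passes only in rows, so rows that do not move let the fingers close. It gives the time, the measured TCP pose, the force and the opening at its end, in the units of the state.
- env.get_obs(): the state, without advancing time (a new reading comes with each control period).
- env.capture(name): name is "side" or "top" or "wrist"; returns (picture, depth): 384x512x3 uint8, blue, green, red; 384x512 float32, m along the optical axis (not along the pixel's ray), 0 where there is no reading.
- env.camera_model(name): a dict with "K" (3x3 intrinsics, pixels), "dist" ([k1, k2, p1, p2, k3] as OpenCV has them; the pictures are not rectified), "world_to_cam" (4x4, takes a point from world to camera coordinates). Camera axes: x right, y up, looking along -z (the intrinsics and any distortion apply to the point x, -y, -z); pixel columns grow to the right and rows downward; lengths in m; the calibration is good to about 2 mm. A picture is of the moment at which its call begins: read the wrist's pose just before it. camera_model takes no time and is no camera call; for the wrist camera it gives the pose at the moment of the call.
- env.hand_in(): hands the job in, once; it reports no verdict.
The state is a dict: "t": time; "q": joint angles; "qvel": joint speeds; "effort": joint torques, N m; "tcp_pos": TCP position; "eef_rot": TCP orientation; "wrist_force": force on the tool from outside, world axes, zero at the start; "ft_torque": the same for the moment, N m; "width": finger opening in m.
Only numpy, scipy, OpenCV 4.12 (cv2) and the standard library are available. Lean on these libraries where they do the work, as an engineer would, in place of code of your own. Each camera call takes 0.05 s, during which the arm holds its last target. There are 200 camera calls.

## Working session

There is one attempt and no reset: what is moved stays moved. The work goes in short steps, Python scripts to look and compute and a shell command to move; the robot and the scene stay as the last step left them, time stands still between calls to the robot, and variables do not carry over. Pictures are saved under pics/ and viewed, on a budget of 10 in all, crops included, one or two more only if the job needs it, and the job is handed in when it is done.

```bash
mkdir -p pics
cat > h.py <<'E'
import numpy as np,cv2
from bench import env
def snap(name,save=None):
    m=env.camera_model(name); im,d=env.capture(name); im=np.array(im)
    if save: cv2.imwrite('pics/'+save,im)
    return im,np.array(d),m
def cloud(d,m):
    h,w=d.shape; K=np.array(m['K'],float); D=np.array(m['dist'],float)
    u,v=np.meshgrid(np.arange(w),np.arange(h))
    p=cv2.undistortPoints(np.stack([u,v],-1).reshape(-1,1,2).astype(float),K,D).reshape(h,w,2)
    c=np.stack([p[...,0]*d,-p[...,1]*d,-d,np.ones_like(d)],-1)
    W=c@np.linalg.inv(np.array(m['world_to_cam'])).T
    W=W[...,:3]; W[d<=0]=np.nan
    return W
E
python3 - <<'E'
from h import *
o=env.get_obs();print(o)
a,d,m=snap('top');np.savez('top.npz',a=a,d=d,W=cloud(d,m))
b,e,n=snap('side');np.savez('side.npz',a=b,d=e,W=cloud(e,n))
cv2.imwrite('pics/top.png',cv2.resize(a,(800,600)));cv2.imwrite('pics/side.png',cv2.resize(b,(800,600)))
W=cloud(d,m)
for r in range(24,384,32): print([tuple((W[r,c]*1000).round().astype(int)) if d[r,c]>0 else 0 for c in range(24,512,58)])
E
```

```text
{'t': 0.0, 'q': array([-8.09756970e+01,  1.03998398e+01,  9.21327598e+01,  4.64098843e-04,
        7.75664201e+01, -1.18183854e+01]), 'qvel': array([-0.08807749, -0.06345941,  0.05261273, -0.04720755, -0.05377042,
        0.08812078]), 'effort': array([ 8.02919913e-04, -4.44869363e+01, -3.51333261e+01, -2.64135788e-04,
        8.89063842e-03,  1.30553624e-05]), 'tcp_pos': array([ 0.20453923, -0.53683933,  0.25239496]), 'eef_rot': array([-1.79903172e+02, -2.07236843e-02,  2.08425706e+01]), 'wrist_force': array([ 0.94733159, -0.91961448, -0.16747298]), 'ft_torque': array([-0.02131817,  0.00239518, -0.0532549 ]), 'width': 0.08556140395572039}
[(np.int64(1601), np.int64(1323), np.int64(-762)), (np.int64(1580), np.int64(981), np.int64(-756)), (np.int64(1561), np.int64(648), np.int64(-748)), (np.int64(1551), np.int64(324), np.int64(-752)), (np.int64(1538), np.int64(2), np.int64(-746)), (np.int64(1529), np.int64(-319), np.int64(-742)), (np.int64(1523), np.int64(-641), np.int64(-740)), (np.int64(1529), np.int64(-976), np.int64(-756)), (np.int64(1521), np.int64(-1304), np.int64(-739))]
[(np.i
[... 3985 characters left out ...]
7), np.int64(244), np.int64(-4)), (np.int64(60), np.int64(32), np.int64(370)), (np.int64(150), np.int64(-81), np.int64(796)), (np.int64(129), np.int64(-209), np.int64(718)), (np.int64(-40), np.int64(-587), np.int64(5)), (np.int64(-230), np.int64(-1174), np.int64(-754))]
[(np.int64(-305), np.int64(1210), np.int64(-642)), (np.int64(-126), np.int64(666), np.int64(-5)), (np.int64(-127), np.int64(454), np.int64(-4)), (np.int64(-130), np.int64(246), np.int64(-5)), (np.int64(-22), np.int64(34), np.int64(389)), (np.int64(92), np.int64(-79), np.int64(800)), (np.int64(-146), np.int64(-374), np.int64(0)), (np.int64(-155), np.int64(-585), np.int64(-1)), (np.int64(-393), np.int64(-1162), np.int64(-745))]
```

View pics/top.png

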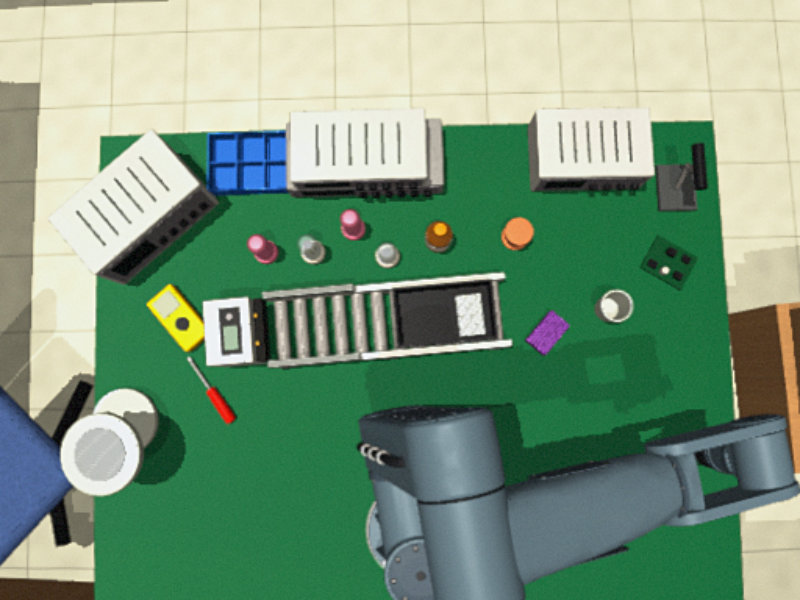

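View pics/side.png

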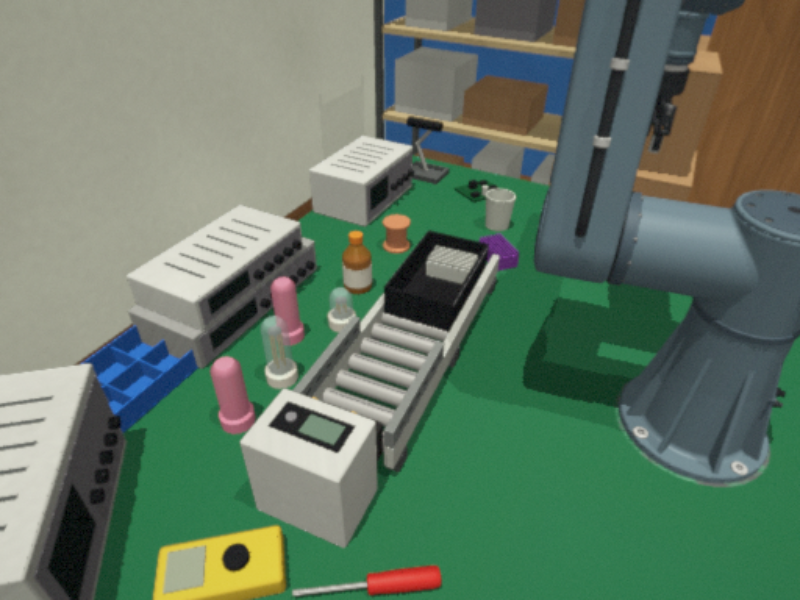

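The candidates in the top view are pink (262,249), clear tall (311,249), pink (351,224) and clear short (387,255). The clear tall one at (311,249), seen at (278,350) in the side view, fits. I'll measure it and confirm with a crop.

Run:
```python
from h import *
t=np.load('top.npz');s=np.load('side.npz')
def grid(W,r0,r1,c0,c1,zl,zh):
    P=W[r0:r1,c0:c1].reshape(-1,3);P=P[(P[:,2]>zl)&(P[:,2]<zh)];return P
def st(n,P): print(n,len(P),'med',(np.median(P,0)*1e3).round(),'min',(np.percentile(P,3,0)*1e3).round(),'max',(np.percentile(P,97,0)*1e3).round())
k=.64
for n,(c,r) in dict(lamp=(311,249),pinkL=(262,249),pinkR=(351,224),short=(387,255)).items():
    c=int(c*k);r=int(r*k);P=grid(t['W'],r-13,r+14,c-13,c+14,.012,.2);st(n+' top',P)
    P=grid(t['W'],r-13,r+14,c-13,c+14,.012,.035);st(n+' base',P)
for n,(c,r) in dict(lamp=(278,350),short=(342,310)).items():
    c=int(c*k);r=int(r*k);P=grid(s['W'],r-25,r+28,c-14,c+14,.008,.032);st(n+' side base',P)
    P=grid(s['W'],r-25,r+28,c-14,c+14,.035,.15);st(n+' side glass',P)
# tote / track points
W=t['W']
P=grid(W,160,240,125,335,.035,.17)
for n,z0,z1 in (('housing',.14,.16),('cheek',.097,.104),('tote rim',.108,.12),('rail',.066,.075)):
    q=P[(P[:,2]>z0)&(P[:,2]<z1)];st(n,q)
    r=cv2.minAreaRect((q[:,:2]*1e3).astype(np.float32));print(r)
c=s['a'][150:290,130:260];a=t['a'][135:190,145:275]
cv2.imwrite('pics/crop.png',np.vstack([cv2.resize(c,(520,560))[:330],cv2.resize(a,(520,220))]))
# tote edges along centre line
for col in range(235,340,2): print(col,[tuple((W[r,col]*1e3).round().astype(int).tolist()) for r in (190,202,212)]) if col%6<2 else 0
```

```text
lamp top 231 med [633. 217. 117.] min [618. 201.  17.] max [661. 241. 133.]
lamp base 51 med [625. 213.  22.] min [615. 198.  16.] max [662. 245.  31.]
pinkL top 255 med [638. 327. 115.] min [621. 311.  16.] max [664. 353. 131.]
pinkL base 58 med [630. 321.  23.] min [619. 308.  13.] max [667. 355.  33.]
pinkR top 234 med [686. 124. 117.] min [672. 105.  20.] max [712. 149. 132.]
pinkR base 53 med [680. 120.  24.] min [670. 102.  16.] max [704. 153.  32.]
short top 188 med [622.  52.  71.] min [604.  29.  19.] max [646.  76.  83.]
short base 52 med [614.  48.  25.] min [603.  27.  13.] max [650.  78.  32.]
lamp side base 234 med [638. 234.  22.] min [618. 119.   9.] max [779. 254.  31.]
lamp side glass 708 med [635. 238.  84.] min [622. 137.  38.] max [690. 250. 131.]
short side base 170 med [642.  63.  23.] min [609. -46.   9.] max [681.  80.  32.]
short side glass 692 med [549. 131.  75.] min [536. -42.  38.] max [668. 215. 107.]
housing 1267 med [451. 391. 150.] min [385. 344. 143.] max [517. 440. 157.]
((451.22064208984375, 393.02471923828125), (141.11412048339844, 103.0673904418
[... 807 characters left out ...]
 [(524, -9, 61), (481, -8, 64), (446, -7, 59)]
271 [(523, -31, 58), (481, -29, 56), (445, -28, 64)]
277 [(523, -52, 58), (481, -50, 57), (445, -50, 55)]
283 [(523, -73, 54), (480, -72, 58), (445, -71, 56)]
289 [(522, -94, 57), (478, -92, 70), (444, -91, 59)]
295 [(517, -112, 96), (476, -110, 98), (441, -109, 99)]
301 [(516, -132, 103), (475, -131, 99), (441, -130, 97)]
307 [(520, -158, 58), (474, -152, 98), (440, -151, 94)]
313 [(516, -174, 93), (477, -177, 63), (442, -176, 57)]
319 [(526, -208, -3), (478, -200, 45), (442, -198, 47)]
325 [(524, -229, 5), (481, -228, -3), (445, -227, -6)]
331 [(524, -252, 0), (480, -250, 2), (443, -248, 4)]
337 [(523, -273, 4), (479, -270, 9), (443, -270, 4)]
```

View pics/crop.png

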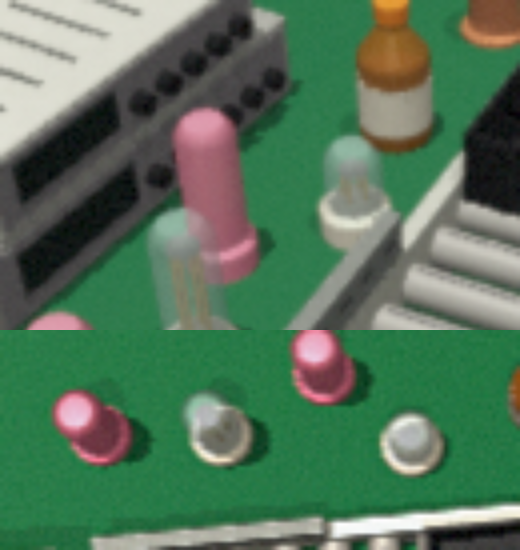

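The clear tall lamp is confirmed at about (638,221). I'll turn to yaw 90 so the fingers close along x, clear of the pink neighbours, then travel above it.

```bash
python3 -m inch '[[[0,0,0,-6.92,0],[0,0,0,-6.92,0],[0,0,0,-6.92,0],[0,0,0,-6.92,0],[0,0,0,-6.92,0],[0,0,0,-6.92,0],[0,0,0,-6.92,0],[0,0,0,-6.92,0],[0,0,0,-6.92,0],[0,0,0,-6.92,0],[0,0,0,0,0]]]' 20
python3 -m inch '[[[34,19,0,0,0],[34,19,0,0,0],[34,19,0,0,0],[34,19,0,0,0],[34,19,0,0,0],[34,19,0,0,0],[34,19,0,0,0],[34,19,0,0,0],[34,19,0,0,0],[34,19,0,0,0],[34,19,0,0,0],[34,19,0,0,0],[34,19,0,0,0],[34,19,0,0,0],[34,19,0,0,0],[34,19,0,0,0],[34,19,0,0,0],[34,19,0,0,0],[0,0,0,0,0],[0,0,0,0,0]]]'
```

```text
t: 1.02
tcp_pos: [0.2046, -0.5371, 0.2528]
eef_rot: [-180.0, -0.1, 90.3]
wrist_force: [0.7, -0.0, 0.0]
width: 0.0855
t: 2.68
tcp_pos: [0.5462, 0.0768, 0.2526]
eef_rot: [-179.9, -0.0, 90.1]
wrist_force: [-0.7, -0.1, -0.1]
width: 0.0855
```

```bash
python3 -m inch '[[[24,15,0,0,0],[24,15,0,0,0],[24,15,0,0,0],[24,15,0,0,0],[24,16,0,0,0],[24,16,0,0,0],[0,0,0,0,0],[0,0,0,0,0],[0,0,0,0,0]]]'
python3 - <<'E'
from h import *
print(env.get_obs()['tcp_pos'])
a,d,m=snap('wrist');W=cloud(d,m);np.savez('w1.npz',a=a,d=d,W=W)
cv2.imwrite('pics/w1.png',cv2.resize(a,(640,480)))
print('cam pos',np.linalg.inv(np.array(m['world_to_cam']))[:3,3])
P=W.reshape(-1,3);near=np.hypot(P[:,0]-.638,P[:,1]-.221)<.06
for z0,z1 in ((.012,.032),(.04,.1),(.1,.12),(.12,.135)):
    q=P[near&(P[:,2]>z0)&(P[:,2]<z1)]
    if len(q)>5: print(z0,len(q),'lo',(np.percentile(q,2,0)*1e3).round(1),'hi',(np.percentile(q,98,0)*1e3).round(1),'med',(np.median(q,0)*1e3).round(1))
E
```

```text
t: 3.43
tcp_pos: [0.6376, 0.2175, 0.2528]
eef_rot: [-179.9, 0.0, 89.9]
wrist_force: [-0.3, -0.6, 0.0]
width: 0.0856
[0.63763709 0.21750757 0.2528316 ]
cam pos [0.6382417  0.29309178 0.37316078]
0.012 422 lo [619.7 224.7  13.1] hi [670.3 254.5  30. ] med [642.8 246.4  23.6]
0.04 348 lo [625.9 237.9  42.7] hi [663.2 249.8  99.2] med [642.9 247.9  74.4]
0.1 471 lo [624.4 207.5 101.3] hi [665.7 249.7 119.9] med [643.4 242.9 118.2]
0.12 1835 lo [627.2 211.  120.2] hi [662.4 246.  129.9] med [644.7 230.2 127.2]
```

View pics/w1.png

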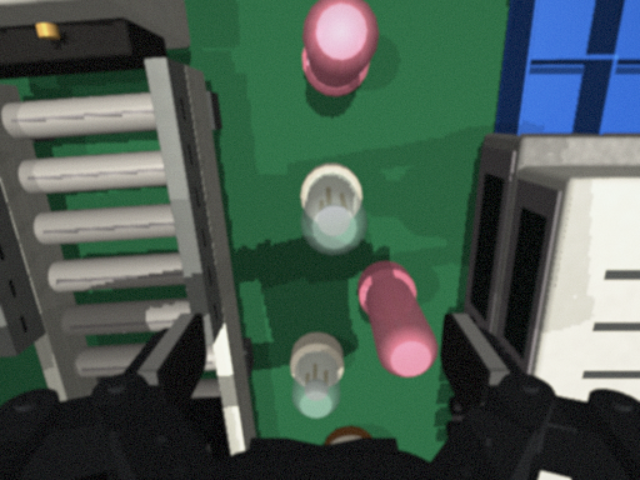

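The view shows the clear tall lamp at (333,215), pink look-alikes at (340,40) and (400,320), and the short lamp at (317,380). The lamp centre from the wrist is about (645,228). I'll correct for that, lower partway and re-measure.

```bash
python3 -m inch '[[[5,4,10,0,0],[5,4,15,0,0],[0,0,20,0,0],[0,0,20,0,0],[0,0,10,0,0],[0,0,0,0,0],[0,0,0,0,0],[0,0,0,0,0]]]'
python3 - <<'E'
from h import *
print(env.get_obs()['tcp_pos'])
a,d,m=snap('wrist');W=cloud(d,m);np.savez('w2.npz',a=a,d=d,W=W)
P=W.reshape(-1,3);near=np.hypot(P[:,0]-.645,P[:,1]-.228)<.04
for z0,z1 in ((.012,.032),(.04,.1),(.1,.12),(.12,.135)):
    q=P[near&(P[:,2]>z0)&(P[:,2]<z1)]
    if len(q)>5: print(z0,len(q),'lo',(np.percentile(q,2,0)*1e3).round(1),'hi',(np.percentile(q,98,0)*1e3).round(1),'med',(np.median(q,0)*1e3).round(1))
    if len(q)>20:
        A=np.c_[2*q[:,:2],np.ones(len(q))];s=np.linalg.lstsq(A,(q[:,:2]**2).sum(1),rcond=None)[0];print('fit',s[:2].round(4),np.sqrt(s[2]+s[0]**2+s[1]**2).round(4))
E
```

```text
t: 4.15
tcp_pos: [0.6467, 0.229, 0.1793]
eef_rot: [179.9, -0.0, 90.0]
wrist_force: [0.1, 0.4, -0.3]
width: 0.085
[0.64669917 0.22901272 0.17927303]
0.012 709 lo [619.5 224.8  13.7] hi [670.2 254.5  30.2] med [645.3 246.6  23.9]
fit [0.6449 0.2283] 0.0243
0.04 971 lo [626.1 237.1  41.8] hi [664.4 249.7  99. ] med [645.5 247.7  75. ]
fit [0.6449 0.2278] 0.0217
0.1 976 lo [624.1 208.1 100.8] hi [665.7 249.6 119.9] med [645.2 245.  117.4]
fit [0.6449 0.2282] 0.021
0.12 3184 lo [627.3 212.6 120.2] hi [662.6 246.2 129.8] med [645.2 231.5 127.3]
fit [0.6449 0.2295] 0.0135
```

```bash
python3 -m inch '[[[0,-1,15,0,0],[0,0,20,0,0],[0,0,20,0,0],[0,0,20,0,0],[0,0,12,0,0],[0,0,5,0,0],[0,0,0,0,0],[0,0,0,0,50],[0,0,0,0,80],[0,0,0,0,95],[0,0,0,0,105]]]' 20
python3 -m inch '[[[0,0,0,0,110],[0,0,0,0,115],[0,0,0,0,120],[0,0,0,0,125],[0,0,0,0,130],[0,0,0,0,135],[0,0,0,0,140],[0,0,0,0,145],[0,0,0,0,150],[0,0,0,0,150],[0,0,0,0,150]]]' 20
```

```text
t: 5.12
tcp_pos: [0.6458, 0.2291, 0.0876]
eef_rot: [179.9, -0.0, 90.0]
wrist_force: [0.6, -0.0, 0.1]
width: 0.0505
t: 6.03
tcp_pos: [0.6449, 0.229, 0.0865]
eef_rot: [-180.0, -0.0, 90.0]
wrist_force: [-2.7, 0.1, 5.4]
width: 0.0433
```

```bash
python3 -m inch '[[[0,0,-2,0,150],[0,0,-4,0,150],[0,0,-8,0,150],[0,0,-12,0,150],[0,0,-16,0,150],[0,0,-16,0,150],[0,0,-16,0,150],[0,0,-16,0,150],[0,0,-16,0,150],[0,0,-16,0,150],[0,0,-16,0,150],[0,0,-12,0,150],[0,0,-8,0,150],[0,0,-4,0,150],[0,0,0,0,150],[0,0,0,0,150]]]'
python3 -m inch '[[[-2,-2,0,0,150],[-5,-4,0,0,150],[-10,-7,0,0,150],[-14,-10,0,0,150],[-16,-11,0,0,150],[-16,-11,0,0,150],[-16,-11,0,0,150],[-16,-11,0,0,150],[-16,-11,0,0,150],[-16,-11,0,0,150],[-16,-11,0,0,150],[-14,-10,0,0,150],[-10,-8,0,0,150],[-6,-5,0,0,150],[-3,-2,0,0,150],[0,0,0,0,150],[0,0,0,0,150]]]'
python3 - <<'E'
from h import *
print(env.get_obs()['tcp_pos'])
for n in('wrist','side','top'):
    a,d,m=snap(n);W=cloud(d,m);np.savez(n+'3.npz',a=a,d=d,W=W)
    cv2.imwrite('pics/%s3.png'%n,a)
w=[cv2.resize(cv2.imread('pics/%s3.png'%n),(400,300)) for n in('wrist','side')]
cv2.imwrite('pics/c3.png',np.hstack(w))
E
```

```text
t: 7.37
tcp_pos: [0.6448, 0.2289, 0.2477]
eef_rot: [-180.0, 0.0, 90.0]
wrist_force: [-0.3, -0.3, -2.6]
width: 0.0434
t: 8.78
tcp_pos: [0.5204, 0.0531, 0.2484]
eef_rot: [180.0, -0.0, 90.0]
wrist_force: [0.8, 0.4, -1.2]
width: 0.0438
[0.52043326 0.05309574 0.24837894]
```

View pics/c3.png

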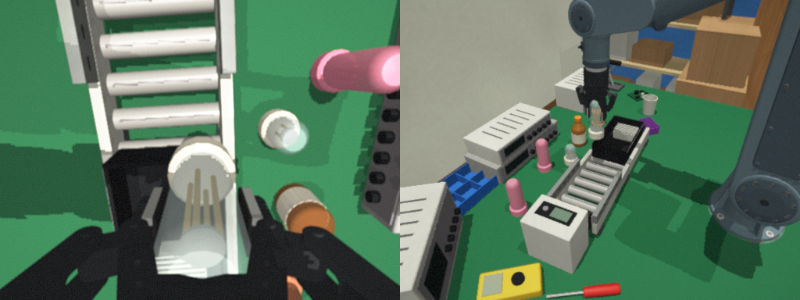

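The lamp is held and the tote's front wall is at wrist (140,155). Next I'll fit the tote outline, driver, and stop.

Run:
```python
from h import *
th=np.radians(3.47);ax=np.array([np.cos(th),np.sin(th)]);ay=np.array([-np.sin(th),np.cos(th)]);O=np.array([.4704,.0736])
def tr(P): q=(P[:,:2]-O);return np.c_[q@ax,q@ay,P[:,2]]*1e3
def rng(n,q,ax_): print(n,len(q),*(np.percentile(q[:,ax_],[1,10,50,90,99]).round(1) if len(q)>3 else []))
for f in ('top','wrist3','top3','side3'):
    W=np.load(f+'.npz')['W'];P=tr(W.reshape(-1,3));P=P[np.isfinite(P).all(1)]
    print(f)
    x,y,z=P.T
    for lo,hi in((-250,-100),(-100,0),(0,70)):
      for s in(-1,1): rng('rail x %d y%d'%(s,lo),P[(z>64)&(z<76)&(y>lo)&(y<hi)&(s*x>60)&(s*x<95)],0)
    for s in(-1,1):rng('cheek x %d'%s,P[(z>97)&(z<110)&(y>75)&(y<260)&(s*x>60)&(s*x<95)],0)
    rng('tote front y',P[(z>108)&(z<118)&(abs(x)<55)&(y>-60)&(y<0)],1)
    rng('front face y',P[(z>75)&(z<105)&(abs(x)<50)&(y>-60)&(y<0)],1)
    rng('tote rear y',P[(z>108)&(z<119)&(abs(x)<55)&(y>-290)&(y<-230)],1)
    for s in(-1,1):rng('tote side x %d'%s,P[(z>108)&(z<119)&(y>-240)&(y<-60)&(s*x>50)&(s*x<72)],0)
    g=P[(z>92)&(z<104)&(abs(x)<56)&(y>-245)&(y<-150)];rng('driver y',g,1);rng('driver x',g,0)
    rng('stop y',P[(z>56)&(z<100)&(abs(x)<30)&(y>225)&(y<275)],1)
```

```text
top
rail x -1 y-250 165 -79.6 -78.4 -72.8 -66.6 -61.5
rail x 1 y-250 148 61.5 63.4 78.7 84.5 86.0
rail x -1 y-100 109 -80.2 -79.3 -73.2 -67.5 -62.2
rail x 1 y-100 107 62.3 71.8 78.6 84.1 85.7
rail x -1 y0 49 -80.6 -79.3 -73.4 -68.0 -67.4
rail x 1 y0 54 68.6 71.7 77.9 83.3 84.3
cheek x -1 199 -82.0 -80.5 -74.7 -69.1 -67.5
cheek x 1 201 68.3 70.8 76.7 82.5 84.6
tote front y 37 -39.8 -39.3 -37.4 -35.7 -35.0
front face y 3
tote rear y 53 -255.3 -254.6 -252.5 -249.7 -249.3
tote side x -1 88 -63.3 -62.6 -59.9 -57.5 -56.8
tote side x 1 88 62.8 63.2 65.9 68.5 69.0
driver y 307 -229.2 -224.5 -201.7 -179.6 -174.8
driver x 307 -47.6 -40.1 -5.4 30.2 38.8
stop y 38 233.7 246.3 247.2 248.0 248.4
wrist3
rail x -1 y-250 0
rail x 1 y-250 0
rail x -1 y-100 684 -76.9 -75.6 -69.7 -63.7 -63.1
rail x 1 y-100 690 74.5 76.1 82.8 87.6 88.7
rail x -1 y0 1081 -77.4 -75.5 -68.3 -63.8 -63.3
rail x 1 y0 914 74.0 75.0 80.8 86.7 88.0
cheek x -1 1677 -77.9 -76.1 -69.4 -64.3 -63.8
cheek x 1 1196 73.7 74.7 80.4 86.2 87.6
tote front y 701 -57.7 -41.4 -35.9 -33.9 -33.6
front face y 706 -34.5 -34.2 -33.9 -33.6 -33.4
tote
[... 706 characters left out ...]
 248.4
side3
rail x -1 y-250 148 -77.5 -76.6 -70.9 -64.4 -63.0
rail x 1 y-250 56 64.1 65.4 66.3 67.0 67.6
rail x -1 y-100 135 -78.0 -77.3 -71.5 -65.3 -61.2
rail x 1 y-100 82 61.3 68.6 79.4 86.0 87.5
rail x -1 y0 58 -78.4 -78.1 -76.0 -68.6 -64.9
rail x 1 y0 67 73.1 73.6 76.5 84.2 86.6
cheek x -1 431 -79.4 -78.7 -73.3 -66.7 -64.9
cheek x 1 368 71.9 72.9 77.4 84.9 86.8
tote front y 118 -41.5 -38.5 -35.1 -33.8 -32.1
front face y 279 -37.8 -36.5 -34.7 -33.1 -31.5
tote rear y 90 -255.9 -253.8 -250.2 -247.5 -241.4
tote side x -1 100 -60.9 -60.2 -58.3 -55.0 -54.1
tote side x 1 53 65.3 65.8 67.1 70.5 71.7
driver y 331 -228.8 -223.3 -196.4 -175.9 -172.9
driver x 331 -45.4 -38.4 -3.6 33.1 42.1
stop y 0
```

```bash
python3 -m inch '[[[-3,-1,0,0,150],[-7,-3,0,0,150],[-12,-6,0,0,150],[-14,-7,0,0,150],[-14,-7,0,0,150],[-14,-6,0,0,150],[-11,-5,0,0,150],[-6,-3,0,0,150],[-3,-1,0,0,150],[0,0,0,0,150],[0,0,0,0,150],[0,0,0,0,150]]]'
python3 -m inch '[[[0,0,3,0,150],[0,0,6,0,150],[0,0,10,0,150],[0,0,12,0,150],[0,0,12,0,150],[0,0,12,0,150],[0,0,12,0,150],[0,0,10,0,150],[0,0,8,0,150],[0,0,5,0,150],[0,0,3,0,150],[0,0,1,0,150],[0,0,0,0,150],[0,0,0,0,150],[0,0,0,0,150]]]'
python3 - <<'E'
from h import *
a,d,m=snap('wrist');b,_,_=snap('side')
cv2.imwrite('pics/c4.png',np.hstack([cv2.resize(a,(400,300)),cv2.resize(b[100:292,256:512],(400,300))]))
E
```

```text
t: 9.93
tcp_pos: [0.4814, -0.0307, 0.2483]
eef_rot: [180.0, -0.0, 90.1]
wrist_force: [-0.9, 0.0, -1.6]
width: 0.0435
t: 11.18
tcp_pos: [0.4816, -0.0313, 0.1549]
eef_rot: [179.9, 0.0, 90.0]
wrist_force: [-0.4, -0.7, -1.9]
width: 0.0437
```

View pics/c4.png

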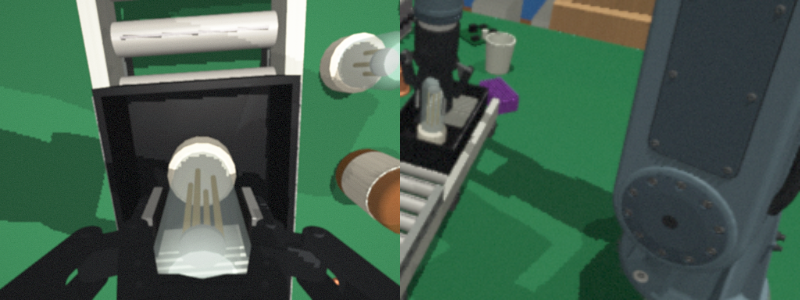

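The lamp base at wrist (202,170) hangs centred inside the tote with walls clear, about 9 mm above the floor. I'll lower it slowly.

```bash
python3 -m inch '[[[0,0,2,0,150],[0,0,2,0,150],[0,0,1.5,0,150],[0,0,1,0,150],[0,0,0.5,0,150],[0,0,0,0,150],[0,0,0,0,150]]]'
python3 -m inch '[[[0,0,0.5,0,150],[0,0,0.5,0,150],[0,0,0,0,150],[0,0,0,0,150]]]'
python3 -m inch '[[[0,0,0.5,0,150],[0,0,0,0,150],[0,0,0,0,150]]]'
```

```text
t: 11.87
tcp_pos: [0.4812, -0.0312, 0.1472]
eef_rot: [-180.0, -0.0, 90.0]
wrist_force: [0.6, -0.4, -2.1]
width: 0.0437
t: 12.2
tcp_pos: [0.4812, -0.0312, 0.1463]
eef_rot: [-180.0, 0.0, 90.0]
wrist_force: [1.3, 0.0, -1.8]
width: 0.0435
t: 12.45
tcp_pos: [0.4812, -0.0312, 0.1458]
eef_rot: [-180.0, -0.0, 90.0]
wrist_force: [0.2, -0.5, -1.0]
width: 0.0438
```

```bash
python3 -m inch '[[[0,0,0.4,0,150],[0,0,0,0,150],[0,0,0,0,150]]]'
python3 -m inch '[[[0,0,0.4,0,150],[0,0,0,0,150],[0,0,0,0,150]]]'
```

```text
t: 12.7
tcp_pos: [0.4813, -0.0312, 0.1455]
eef_rot: [180.0, 0.0, 90.0]
wrist_force: [-0.3, 0.5, -0.5]
width: 0.0438
t: 12.95
tcp_pos: [0.4813, -0.0312, 0.1454]
eef_rot: [180.0, 0.0, 90.0]
wrist_force: [-2.5, 0.7, 5.3]
width: 0.0437
```

The lamp touched down at about 5 N. I'll release it.

```bash
python3 -m inch '[[[0,0,0,0,140],[0,0,0,0,132],[0,0,0,0,126],[0,0,0,0,120],[0,0,0,0,114],[0,0,0,0,108],[0,0,0,0,100],[0,0,0,0,80],[0,0,0,0,40],[0,0,0,0,0],[0,0,0,0,0],[0,0,0,0,0]]]' 20
python3 -m inch '[[[0,0,-5,0,0],[0,0,-10,0,0],[0,0,-20,0,0],[0,0,-30,0,0],[0,0,-30,0,0],[0,0,-30,0,0],[0,0,-20,0,0],[0,0,-10,0,0],[0,0,0,0,0],[0,0,0,0,0]]]'
python3 - <<'E'
from h import *
a,d,m=snap('wrist');W=cloud(d,m);np.savez('w5.npz',W=W)
b,_,_=snap('side')
cv2.imwrite('pics/c5.png',np.hstack([cv2.resize(a,(400,300)),cv2.resize(b[60:204,192:384],(400,300))]))
P=W.reshape(-1,3);near=np.hypot(P[:,0]-.481,P[:,1]+.031)<.035
for z0,z1 in ((.075,.088),(.1,.16),(.18,.2)):
    q=P[near&(P[:,2]>z0)&(P[:,2]<z1)]
    A=np.c_[2*q[:,:2],np.ones(len(q))];s=np.linalg.lstsq(A,(q[:,:2]**2).sum(1),rcond=None)[0];print('fit',len(q),s[:2].round(4),np.sqrt(s[2]+s[0]**2+s[1]**2).round(4),q[:,2].max())
E
```

```text
t: 13.95
tcp_pos: [0.4812, -0.0312, 0.145]
eef_rot: [180.0, 0.0, 90.0]
wrist_force: [0.2, -0.1, -0.6]
width: 0.0855
t: 14.78
tcp_pos: [0.4811, -0.0311, 0.2999]
eef_rot: [180.0, 0.0, 90.0]
wrist_force: [-0.9, -0.4, -0.6]
width: 0.0853
fit 437 [ 0.4815 -0.032 ] 0.0244 0.08796895396903914
fit 499 [ 0.4815 -0.0323] 0.0217 0.1599155813677281
fit 1789 [ 0.4815 -0.0312] 0.0132 0.18993282794234057
```

View pics/c5.png

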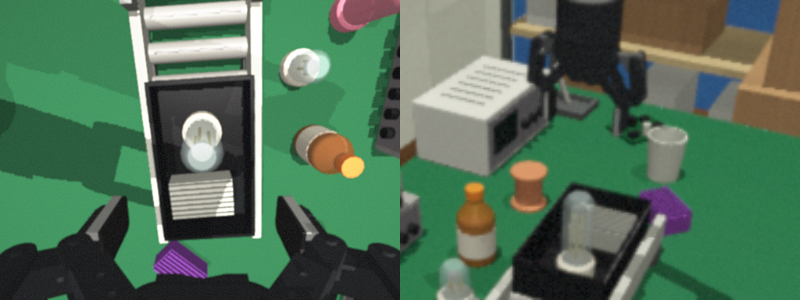

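The lamp stands at (481.5,−32) with its top at 0.190, which fits a 59 mm floor plus 130 mm. Now I'll measure the tote's rear wall from this wrist frame.

Run:
```python
from h import *
W=np.load('w5.npz')['W'];P=W.reshape(-1,3)
m=(abs(P[:,2]-.114)<.005)&(P[:,0]>.40)&(P[:,0]<.57)&(P[:,1]>-.2)&(P[:,1]<.05)
print(cv2.minAreaRect((P[m][:,:2]*1e3).astype(np.float32)))
q=P[m];
for n,r in(('rear',q[q[:,1]<-.165]),('front',q[q[:,1]>.025])):
    print(n,len(r),(np.percentile(r,[2,50,98],axis=0)*1e3).round(1).tolist())
p=P[(P[:,2]>.02)&(P[:,2]<.06)&(P[:,1]<-.2)&(P[:,1]>-.33)&(abs(P[:,0]-.45)<.12)];print('purple',(np.percentile(p,[2,50,98],axis=0)*1e3).round(1).tolist())
```

```text
((485.27764892578125, -69.9282455444336), (132.57998657226562, 220.96978759765625), 3.8894102573394775)
rear 805 [[427.8, -181.8, 109.3], [488.1, -175.4, 113.2], [555.2, -166.8, 115.0]]
front 972 [[414.5, 26.4, 111.2], [483.5, 37.1, 113.6], [543.0, 43.3, 115.1]]
purple [[395.6, -317.8, 21.0], [436.7, -293.6, 35.5], [487.4, -262.6, 40.7]]
```

```bash
python3 -m inch '[[[-10,0,0,0,60],[-20,1,0,0,130],[-25,2,0,0,130],[-25,2,0,0,130],[-25,2,0,0,130],[-25,2,0,0,130],[-25,2,0,0,130],[-15,1,0,0,130],[-9.5,1,0,0,130],[0,0,0,-3.7,130],[0,0,0,0,130],[0,0,0,0,130]]]'
python3 -m inch '[[[0,0,10,0,130],[0,0,20,0,130],[0,0,25,0,130],[0,0,25,0,130],[0,0,25,0,130],[0,0,25,0,130],[0,0,25,0,130],[0,0,20,0,130],[0,0,15,0,130],[0,0,8,0,130],[0,0,2,0,130],[0,0,0,0,130],[0,0,0,0,130]]]'
```

```text
t: 15.88
tcp_pos: [0.4942, -0.2102, 0.2994]
eef_rot: [-180.0, -0.1, 93.7]
wrist_force: [0.5, 0.5, -0.4]
width: 0.0421
t: 16.97
tcp_pos: [0.495, -0.2108, 0.1008]
eef_rot: [179.9, 0.1, 93.8]
wrist_force: [-0.1, 0.4, 1.3]
width: 0.0419
```

```bash
python3 -m inch '[[[3,0,0,0,130],[5,0,0,0,130],[4,0,0,0,130],[2,0,0,0,130],[1,0,0,0,130],[0.7,0,0,0,130],[0.7,0,0,0,130],[0.7,0,0,0,130],[0.7,0,0,0,130],[0.7,0,0,0,130],[0.7,0,0,0,130],[0.7,0,0,0,130],[0.7,0,0,0,130],[0.7,0,0,0,130],[0.7,0,0,0,130],[0.7,0,0,0,130],[0.7,0,0,0,130],[0.7,0,0,0,130],[0.7,0,0,0,130],[0.7,0,0,0,130]]]'
python3 -m inch '[[[0.8,0,0,0,130],[0.9,0,0,0,130],[1,0,0,0,130],[1.1,0,0,0,130],[1.2,0,0,0,130],[1.3,0,0,0,130],[1.4,0,0,0,130],[1.5,0,0,0,130],[1.6,0,0,0,130],[1.7,0,0,0,130],[1.8,0,0,0,130],[1.9,0,0,0,130],[2,0,0,0,130],[2,0,0,0,130],[2,0,0,0,130],[2,0,0,0,130],[2,0,0,0,130],[2,0,0,0,130],[2,0,0,0,130],[2,0,0,0,130]]]'
```

```text
t: 18.63
tcp_pos: [0.4927, -0.1851, 0.1]
eef_rot: [-180.0, 0.0, 93.7]
wrist_force: [0.1, -1.7, -0.9]
width: 0.0419
t: 20.3
tcp_pos: [0.4906, -0.1529, 0.1]
eef_rot: [-180.0, -0.0, 93.7]
wrist_force: [-0.2, -1.9, -1.1]
width: 0.042
```

```bash
cat > chk.py <<'E'
from h import *
import sys
o=env.get_obs();print(o['tcp_pos'].round(4),o['wrist_force'].round(1))
def fit(q):
    A=np.c_[2*q[:,:2],np.ones(len(q))];s=np.linalg.lstsq(A,(q[:,:2]**2).sum(1),rcond=None)[0];return s[:2].round(4)
th=np.radians(3.6);ay=np.array([-np.sin(th),np.cos(th)]);ax=np.array([ay[1],-ay[0]])
O=np.array([.4854,-.0699])-(-.144)*ay   # tote start at track y -144 (wrist frame)
for n in sys.argv[1:]:
    a,d,m=snap(n);W=cloud(d,m).reshape(-1,3);W=W[np.isfinite(W).all(1)]
    q=(W[:,:2]-O);x=q@ax*1e3;y=q@ay*1e3;z=W[:,2]*1e3
    g=(abs(z-114)<4)&(abs(x)<60)
    b=y[g&(y>-300)&(y<290)]
    h=np.histogram(b,np.arange(-260,290,10));print(n,'rim y hist',[(int(e),int(c)) for c,e in zip(*h) if c>25])
    t=(z>180)&(z<194)&(abs(x)<45)&(y>-180)&(y<220)
    if t.sum()>5: print(' lamp top track xyz',np.median(x[t]).round(1),np.median(y[t]).round(1),np.percentile(z[t],95).round(1))
    f=(z>70)&(z<108)&(abs(x)<45)&(y>-100)&(y<252);print(' max y front',np.percentile(y[f],[90,98,100]).round(1) if f.any() else 0)
E
python3 chk.py wrist side
```

```text
[ 0.4906 -0.1529  0.1   ] [-0.2 -1.9 -1.1]
wrist rim y hist [(-240, 264), (-230, 386), (-220, 5847), (-210, 250), (-200, 187), (-190, 182), (-180, 205), (-170, 223), (-160, 265), (-150, 278), (-140, 300), (-130, 159)]
 max y front 0
side rim y hist [(-220, 62), (-210, 27), (0, 98)]
 lamp top track xyz -4.0 -60.5 189.7
 max y front [5.4 6.6 7.4]
```

```bash
python3 -m inch '[[[2.2,0,0,0,130],[2.4,0,0,0,130],[2.6,0,0,0,130],[2.8,0,0,0,130],[3,0,0,0,130],[3,0,0,0,130],[3,0,0,0,130],[3,0,0,0,130],[3,0,0,0,130],[3,0,0,0,130],[3,0,0,0,130],[3,0,0,0,130],[3,0,0,0,130],[3,0,0,0,130],[3,0,0,0,130],[3,0,0,0,130],[3,0,0,0,130],[3,0,0,0,130],[3,0,0,0,130],[3,0,0,0,130]]]'
python3 -m inch '[[[3,0,0,0,130],[3,0,0,0,130],[3,0,0,0,130],[3,0,0,0,130],[3,0,0,0,130],[3,0,0,0,130],[3,0,0,0,130],[3,0,0,0,130],[3,0,0,0,130],[3,0,0,0,130],[3,0,0,0,130],[3,0,0,0,130],[3,0,0,0,130],[3,0,0,0,130],[3,0,0,0,130],[3,0,0,0,130],[3,0,0,0,130],[3,0,0,0,130],[3,0,0,0,130],[3,0,0,0,130]]]'
python3 -m inch '[[[3,0,0,0,130],[3,0,0,0,130],[3,0,0,0,130],[3,0,0,0,130],[3,0,0,0,130],[3,0,0,0,130],[3,0,0,0,130],[3,0,0,0,130],[3,0,0,0,130],[3,0,0,0,130],[2.9,0,0,0,130],[2.8,0,0,0,130],[2.7,0,0,0,130],[2.6,0,0,0,130],[2.5,0,0,0,130],[2.4,0,0,0,130],[2.3,0,0,0,130],[2.2,0,0,0,130],[2.1,0,0,0,130],[2,0,0,0,130]]]'
python3 chk.py wrist side top
```

```text
t: 22.07
tcp_pos: [0.4869, -0.0949, 0.1]
eef_rot: [180.0, 0.0, 93.7]
wrist_force: [0.3, -2.4, 1.6]
width: 0.042
t: 23.73
tcp_pos: [0.4829, -0.035, 0.1]
eef_rot: [-180.0, -0.0, 93.7]
wrist_force: [0.5, -2.0, 1.7]
width: 0.0417
t: 25.4
tcp_pos: [0.4793, 0.0193, 0.1]
eef_rot: [-180.0, -0.0, 93.7]
wrist_force: [0.3, -1.8, 1.0]
width: 0.0422
[0.4793 0.0193 0.1   ] [ 0.3 -1.8  1. ]
wrist rim y hist [(-70, 173), (-60, 365), (-50, 2972), (-40, 3176), (-30, 176), (-20, 209), (-10, 227), (0, 246), (10, 277), (20, 307), (30, 329), (40, 300)]
 max y front [31.2 35.5 38.1]
side rim y hist [(-50, 47), (-40, 70), (120, 32), (170, 155)]
 lamp top track xyz -6.2 91.6 191.8
 max y front [177.  178.1 179.2]
top rim y hist [(250, 33), (260, 37)]
 lamp top track xyz -7.9 98.3 191.8
 max y front [247.2 248.1 248.8]
```

```bash
python3 -m inch '[[[2,0,0,0,130],[2,0,0,0,130],[2,0,0,0,130],[2,0,0,0,130],[2,0,0,0,130],[2,0,0,0,130],[2,0,0,0,130],[2,0,0,0,130],[2,0,0,0,130],[2,0,0,0,130],[2,0,0,0,130],[2,0,0,0,130],[2,0,0,0,130],[2,0,0,0,130],[2,0,0,0,130],[2,0,0,0,130],[2,0,0,0,130],[2,0,0,0,130],[2,0,0,0,130],[2,0,0,0,130]]]'
python3 -m inch '[[[1.8,0,0,0,130],[1.6,0,0,0,130],[1.4,0,0,0,130],[1.2,0,0,0,130],[1,0,0,0,130],[1,0,0,0,130],[1,0,0,0,130],[1,0,0,0,130],[1,0,0,0,130],[1,0,0,0,130],[1,0,0,0,130],[1,0,0,0,130],[1,0,0,0,130],[1,0,0,0,130],[1,0,0,0,130],[1,0,0,0,130]]]'
python3 -m inch '[[[0.8,0,0,0,130],[0.8,0,0,0,130],[0.8,0,0,0,130],[0.8,0,0,0,130],[0.8,0,0,0,130]]]'
```

```text
t: 27.22
tcp_pos: [0.4767, 0.0592, 0.1]
eef_rot: [-180.0, -0.0, 93.7]
wrist_force: [-1.6, -1.2, -1.2]
width: 0.0417
t: 28.55
tcp_pos: [0.4756, 0.077, 0.1]
eef_rot: [180.0, 0.0, 93.7]
wrist_force: [-0.8, -2.2, -0.1]
width: 0.0417
t: 28.97
tcp_pos: [0.4753, 0.081, 0.1]
eef_rot: [180.0, 0.0, 93.7]
wrist_force: [-1.4, -2.4, -0.5]
width: 0.042
```

```bash
python3 chk.py wrist side
```

```text
[0.4753 0.081  0.1   ] [-1.4 -2.4 -0.5]
wrist rim y hist [(-10, 107), (0, 368), (10, 1622), (20, 4574), (30, 203), (40, 209), (50, 243), (60, 258), (70, 288), (80, 308), (90, 359), (100, 375)]
 max y front [ 93.1  97.4 100. ]
side rim y hist [(10, 33), (20, 96), (180, 35), (230, 170)]
 lamp top track xyz -7.2 156.0 191.4
 max y front [187.9 238.  239.5]
```

Front is at about 240, with the stop at about 248. I'll creep on, watching the force.

```bash
python3 -m inch '[[[0.6,0,0,0,130],[0.6,0,0,0,130],[0.6,0,0,0,130],[0.6,0,0,0,130],[0.6,0,0,0,130],[0.6,0,0,0,130],[0.6,0,0,0,130],[0.6,0,0,0,130],[0.6,0,0,0,130],[0.6,0,0,0,130]]]'
python3 -m inch '[[[0.5,0,0,0,130],[0.5,0,0,0,130],[0.5,0,0,0,130],[0.5,0,0,0,130],[0,0,0,0,130]]]'
python3 -m inch '[[[0.5,0,0,0,130],[0.5,0,0,0,130],[0.5,0,0,0,130],[0.5,0,0,0,130],[0,0,0,0,130]]]'
```

```text
t: 29.9
tcp_pos: [0.4749, 0.087, 0.1]
eef_rot: [180.0, -0.0, 93.7]
wrist_force: [-0.5, -2.0, 0.8]
width: 0.0417
t: 30.32
tcp_pos: [0.4748, 0.089, 0.1]
eef_rot: [180.0, -0.0, 93.7]
wrist_force: [0.2, -2.2, -0.1]
width: 0.042
t: 30.73
tcp_pos: [0.4747, 0.091, 0.1]
eef_rot: [180.0, -0.0, 93.7]
wrist_force: [0.7, -1.2, -0.1]
width: 0.0419
```

```bash
python3 -m inch '[[[0.5,0,0,0,130],[0.5,0,0,0,130],[0.5,0,0,0,130],[0.5,0,0,0,130],[0,0,0,0,130]]]'
python3 -m inch '[[[0.5,0,0,0,130],[0.5,0,0,0,130],[0.5,0,0,0,130],[0.5,0,0,0,130],[0,0,0,0,130]]]'
python3 - <<'E'
from h import *
a,_,_=snap('top');b,_,_=snap('side')
cv2.imwrite('pics/c6.png',np.hstack([cv2.resize(a[170:250,120:226],(400,300)),cv2.resize(b[190:334,150:342],(400,300))]))
E
python3 chk.py side
```

```text
t: 31.15
tcp_pos: [0.4745, 0.093, 0.1]
eef_rot: [180.0, -0.0, 93.7]
wrist_force: [0.3, -1.1, 0.3]
width: 0.0419
t: 31.57
tcp_pos: [0.4744, 0.0946, 0.1]
eef_rot: [180.0, 0.0, 93.8]
wrist_force: [-0.4, -4.3, 1.9]
width: 0.0417
[0.4744 0.0946 0.1   ] [ 0.8 -4.7  0.4]
side rim y hist [(30, 122), (190, 33)]
 lamp top track xyz -7.8 170.4 191.6
 max y front [199.6 204.7 207.4]
```

View pics/c6.png

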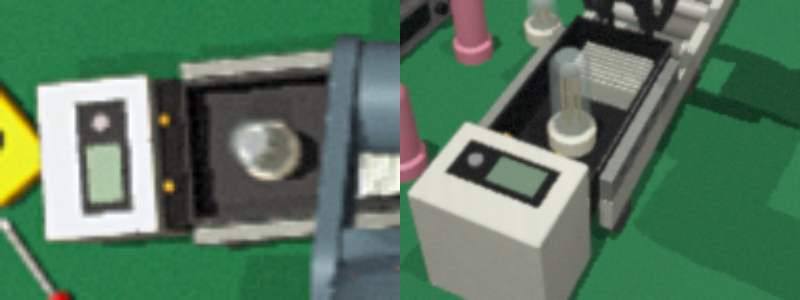

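The lamp is standing in the tote (top crop 265,150; side crop 572,100), with the tote front up at the black stop (170,150), and the force has risen. I'll push 1 mm more to check for the spring rate.

```bash
python3 -m inch '[[[0.3,0,0,0,130],[0.3,0,0,0,130],[0.4,0,0,0,130],[0,0,0,0,130],[0,0,0,0,130]]]'
python3 -m inch '[[[-0.3,0,0,0,130],[-0.3,0,0,0,130],[-0.3,0,0,0,130],[-0.3,0,0,0,130],[0,0,0,0,130],[0,0,0,0,130]]]'
python3 chk.py side
```

```text
t: 32.13
tcp_pos: [0.4744, 0.0952, 0.1]
eef_rot: [-180.0, 0.1, 93.7]
wrist_force: [-0.5, -6.5, 1.1]
width: 0.0421
t: 32.63
tcp_pos: [0.4744, 0.0947, 0.1]
eef_rot: [180.0, -0.0, 93.7]
wrist_force: [0.3, -3.2, 1.1]
width: 0.042
[0.4744 0.0947 0.1   ] [ 0.3 -3.2  1.1]
side rim y hist [(30, 113), (190, 30)]
 lamp top track xyz -8.3 171.0 191.3
 max y front [199.7 204.9 207.9]
```

The spring contact is confirmed. I'll back off slowly, then rise clear.

```bash
python3 -m inch '[[[-0.3,0,0,0,130],[-0.3,0,0,0,130],[-0.3,0,0,0,130],[-0.3,0,0,0,130],[-0.3,0,0,0,130],[-0.3,0,0,0,130],[-0.5,0,0,0,130],[-1,0,0,0,130],[-2,0,0,0,130],[-5,0,0,0,130],[-10,0,0,0,130],[-15,0,0,0,130],[-15,0,0,0,130],[-10,0,0,0,130],[0,0,0,0,130]]]'
python3 -m inch '[[[0,0,-10,0,130],[0,0,-20,0,130],[0,0,-25,0,130],[0,0,-25,0,130],[0,0,-25,0,130],[-10,0,-25,0,130],[-20,0,-20,0,130],[-30,0,-10,0,130],[-30,0,0,0,130],[-30,0,0,0,130],[-30,0,0,0,130],[-20,0,0,0,130],[-10,0,0,0,130],[0,0,0,0,130],[0,0,0,0,130]]]'
python3 chk.py side top
python3 - <<'E'
from h import *
a,_,_=snap('top');b,_,_=snap('side')
cv2.imwrite('pics/c7.png',np.hstack([cv2.resize(a[150:270,110:270],(400,300)),cv2.resize(b,(400,300))]))
E
```

```text
t: 33.93
tcp_pos: [0.4787, 0.0324, 0.1001]
eef_rot: [180.0, 0.0, 93.6]
wrist_force: [-0.2, 0.2, -0.4]
width: 0.042
t: 35.18
tcp_pos: [0.49, -0.1443, 0.2601]
eef_rot: [-180.0, -0.0, 93.7]
wrist_force: [0.4, -0.5, -0.3]
width: 0.0421
[ 0.49   -0.1443  0.2601] [ 0.4 -0.5 -0.3]
side rim y hist [(30, 115), (190, 32), (240, 29)]
 lamp top track xyz -6.2 184.5 190.3
 max y front [198.6 204.2 206.4]
top rim y hist [(30, 37), (240, 50), (250, 37), (260, 40)]
 lamp top track xyz -7.2 173.7 192.0
 max y front [242.5 243.8 249.6]
```

View pics/c7.png

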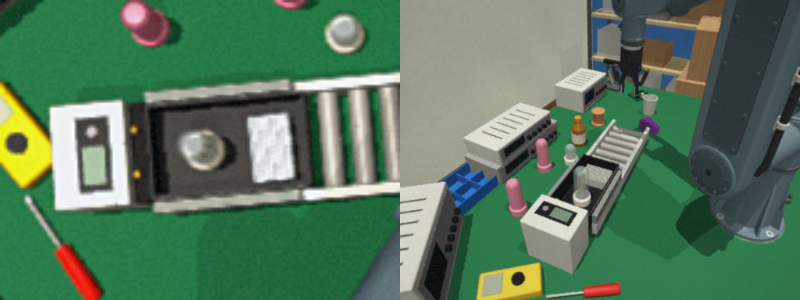

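Run:
```python
from h import *
th=np.radians(3.6);ay=np.array([-np.sin(th),np.cos(th)]);ax=np.array([ay[1],-ay[0]])
O=np.array([.4854,-.0699])+.144*ay
print('TCP at 3.2N contact: track y',((np.array([.4744,.0947])-O)@ay*1e3).round(1))
for n in('wrist','top','side','wrist','side'):
    a,d,m=snap(n);W=cloud(d,m).reshape(-1,3);W=W[np.isfinite(W).all(1)]
    q=W[:,:2]-O;x=q@ax*1e3;y=q@ay*1e3;z=W[:,2]*1e3
    r=(abs(z-113)<4)&(abs(x)<50)&(y>10)&(y<60)
    f=(z>75)&(z<106)&(abs(x)<50)&(y>10)&(y<45)
    g=(abs(z-113)<4)&(abs(x)<50)&(y>236)&(y<256)
    L=(z>150)&(z<170)&(abs(x)<45)&(y>60)&(y<220)
    for k,s in(('rear rim',r),('rear face',f),('front rim',g),('lamp mid',L)):
        if s.sum()>5: print(n,k,s.sum(),np.percentile(y[s],[3,50,97]).round(1),np.median(x[s]).round(1))
print(env.get_obs()['t'])
```

```text
TCP at 3.2N contact: track y 21.0
top rear rim 36 [30.5 32.9 35.2] -4.7
top rear face 12 [30.3 30.6 34.5] 0.3
top front rim 57 [242.2 246.2 255.2] -2.7
top lamp mid 14 [152.9 155.6 168.4] -9.9
side rear rim 107 [31.5 35.4 37.8] 0.2
side rear face 271 [33.5 35.7 37.8] -0.2
side front rim 20 [244.6 246.6 247.7] 3.9
side lamp mid 126 [176.7 196.  200.7] -13.5
side rear rim 106 [30.7 35.1 38.5] -1.1
side rear face 274 [33.6 35.8 38.1] -0.5
side front rim 19 [245.7 246.9 248.1] 0.9
side lamp mid 132 [176.9 196.2 200.7] -13.3
35.6333
```

The rear edge agrees with the contact position within noise. As a final rebound check, I'll sub-pixel compare the pushed (c6) and released views.

Run:
```python
from h import *
old=cv2.imread('pics/c6.png',0).astype(np.float32)
for i in range(2):
    b,_,_=snap('side');a,_,_=snap('top')
    new=cv2.cvtColor(np.hstack([cv2.resize(a[170:250,120:226],(400,300)),cv2.resize(b[190:334,150:342],(400,300))]),cv2.COLOR_BGR2GRAY).astype(np.float32)
    for n,(x0,x1,y0,y1) in dict(top_lamp=(215,315,100,200),side_lamp=(530,610,30,160),side_driver=(580,660,40,110),side_housing=(410,590,130,290),top_housing=(40,160,70,240)).items():
        w=cv2.createHanningWindow((x1-x0,y1-y0),cv2.CV_32F)
        print(n,np.round(cv2.phaseCorrelate(old[y0:y1,x0:x1],new[y0:y1,x0:x1],w),2))
print('top px = %.1f mm/3.77'%3.5, env.get_obs()['t'])
```

```text
Traceback (most recent call last):
ValueError: setting an array element with a sequence. The requested array has an inhomogeneous shape after 1 dimensions. The detected shape was (2,) + inhomogeneous part.
```

Run:
```python
from h import *
old=cv2.imread('pics/c6.png',0).astype(np.float32)
for i in range(2):
    b,_,_=snap('side');a,_,_=snap('top')
    new=cv2.cvtColor(np.hstack([cv2.resize(a[170:250,120:226],(400,300)),cv2.resize(b[190:334,150:342],(400,300))]),cv2.COLOR_BGR2GRAY).astype(np.float32)
    for n,(x0,x1,y0,y1) in dict(top_lamp=(215,315,100,200),side_lamp=(530,610,30,160),side_driver=(580,660,40,110),side_housing=(410,590,130,290),top_housing=(40,160,70,240)).items():
        w=cv2.createHanningWindow((x1-x0,y1-y0),cv2.CV_32F)
        p,r=cv2.phaseCorrelate(old[y0:y1,x0:x1],new[y0:y1,x0:x1],w);print(n,np.round(p,2),round(r,2))
print(env.get_obs()['t'])
```

```text
top_lamp [-0.08 -0.  ] 0.64
side_lamp [ 0.49 -0.06] 1.03
side_driver [ 1.03 -0.38] 0.67
side_housing [ 0.08 -0.04] 1.03
top_housing [0.   0.08] 0.88
top_lamp [-0.03  0.  ] 0.58
side_lamp [0.33 0.03] 0.64
side_driver [ 0.77 -0.21] 0.69
side_housing [ 0.02 -0.03] 0.87
top_housing [-0.03 -0.08] 0.91
35.9333
```

```bash
python3 -c "
from bench import env
print(env.hand_in())"
```

```text
the job is handed in; nothing more can be done
None
```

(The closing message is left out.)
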